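# Square an aluminium channel up in a three-point locating fixture

## Task

Push the loose aluminium channel sideways with the fingers, near one end and then near the other, until its whole long side lies flat and parallel against the fixture's long strip with both side feeler pins pushed fully home; only then slide it along the strip until its end is home against the end stop. Leave it lying home against both the strip and the stop, with all three feelers fully in. Go gently: never ram it into the fixture, and leave the tub, the screwdriver and the binder where they are.

Things in the scene. Friction and masses are not known exactly. Their poses are not given: they have to be found in the camera images.
- channel_center (a point): Loose aluminium U channel, open side up, black end caps: 280 long, 60 wide, 36 high (mm), 0.3 to 0.5 kg, flat on the shelf. Point: its centre, 18 mm up. x along its length, y across, z up. Starts up to 0.25 rad off parallel to the strip, its far side about 50 to 95 mm short of the strip, its end 35 to 85 mm short of the stop. Slides with up to about 6 N; side push points: within 90 mm of its centre.
- channel: The same channel; origin under its centre, on the shelf; same axes.
- rail: Fixed L-shaped dark steel fixture, 30 mm high, with a bright steel strip on its robot side and a bright steel end stop at its right (-y) end, both rigid and part of this body. Origin on the shelf; x away from the robot, square to the strip; y along the strip, to the left. Channel home: its length along y, its centre between x -55 and -30 mm, y 0 and +20 mm. Over 25 N on it is ramming.
- strip_back (a point): Middle of the strip's face, 22 mm up, if the strip were fully back (rail x = 0). The strip is 305 mm long (rail y -115 to +190 mm), 43 mm high, flat face looking to rail -x. It is locked by hand anywhere from 0 to 25 mm forward (rail -x) of this point, always parallel to rail y. That setting is not measured: feel for it.
- stop_back (a point): Middle of the end stop's face, 22 mm up, if the stop were fully back (rail y = -140 mm). A block 55 mm wide, 43 mm high, its face looking to rail +y. It is locked by hand anywhere from 0 to 20 mm forward (rail +y) of this point. Not measured: feel for it.
- feeler_left (a joint): How far the left side feeler is pushed in (m): brass pin 8 mm across, 22 mm up, standing 10 mm out of the strip's face at rail y = +120 mm. 0 out; 0.010 = level with the face, the channel touches the strip there. Weak return spring (0.25 N when in): cannot move a channel at rest, but the channel may creep off the strip while it is slid along.
- feeler_right (a joint): The same for the right side feeler, at rail y = -30 mm.
- feeler_end (a joint): The same for the feeler in the end stop, standing 10 mm out of the stop's face along rail +y at rail x = -42 mm, 22 mm up; 0.010 = the channel's end touches the stop.
- tub: Bystander: open white plastic tub, 100 mm across, 110 mm high, to the right of the fixture; origin under its centre. Leave it.
- screwdriver: Bystander: screwdriver with a black handle lying at the robot's right. Leave it.
- binder: Bystander: blue ring binder full of paper, lying flat at the robot's left, 280 x 300 mm, 64 mm high; origin under its centre. Leave it.

How it is judged:
By the outcome, as a careful person would: the job done as asked, in the order asked, and still so for the second after the job is handed in, with the robot touching nothing.
It also fails if it takes over 72 s, if anything falls off the work surface, if the arm or the gripper's body presses on something with over 40 N, if the wrist force passes 120 N, or if a joint passes its speed limit or range.

## Robot

A 6-joint arm with a two-finger parallel gripper is mounted at the origin on the work surface. World frame = base frame: x ahead of the robot, y to its left, z up, the work surface at z = 0. Lengths are in m, angles in rad, forces in N, time in s.
With the tool pointing down it reaches from about 0.325 to 0.775 m from the base axis. Payload 9.3 kg.
Tool frame: the origin (TCP) lies at the very end of the fingers, on their centre line; the grasp point (between the pads) lies behind it (grip_depth is the y of the grasp point in the tool frame, in m); y points along the fingers, x is the direction in which the jaws open and shut, and the axes are right-handed (so a half turn about y gives the same grasp; the last joint's range is limited). The gripper opens to 85 mm and grips with 20 to 120 N. Pads are 22 mm wide; open, the fingers measure 114 mm over their backs; the gripper's body (76 mm by 85 mm) begins 54 mm behind the grasp point. The pads swing forward as they close: fully open they stand 13 mm farther back than shut.
Start: joints at [0.988, 0.259, 0.021, 1.334, 0, 1.418], TCP at [0.229, 0.5, 0.231] pointing down, gripper open.
Joint ranges: [-3.04, 3.04], [-0.91, 1.82], [-1.04, 1.36], [-1.92, 1.95], [-1.52, 1.45], [-3.14, 3.14]. Speed limits (rad/s): [2.22, 2.22, 2.79, 3.14, 3.14, 3.14].

## Interface

Orientations are given as a rotation vector (axis times angle).
In Python, from cell import * gives the robot as it stands. The module is installed in compiled form; this text tells all that it offers. Calls block until the motion is done:
- move_pose(position, orientation): joint-space move of the TCP to a pose.
- line_to(position, orientation=None, v=0.15, threshold=None): straight line of the TCP; orientation=None keeps the orientation; v is the mean speed in m/s. With threshold (N) it stops when the force on the tool has changed by that much, and returns True; else False.
- move_j(angles): joint-space move.
- open_gripper() and clamp(newtons=None): open the fingers fully, or close them until they stop; newtons is the grip in N (None keeps the last).
- pause(seconds).
- ik(position, orientation): joint angles nearest the present ones, or None.
- read_camera(name): name is "scene" or "top" or "wrist"; returns (picture, depth): 420x560x3 uint8, red, green, blue; 420x560 float32, m along the optical axis (not along the pixel's ray), 0 where there is no reading.
- calibration(name): a dict with "mtx" (3x3 intrinsics, pixels), "pose" (4x4, takes a point from camera to world coordinates); the wrist camera has in their place "hand_eye" (4x4, takes a point from camera to tool coordinates, whose origin is the TCP and whose axes are the tool frame's). Camera axes: x right, y up, looking along -z (the intrinsics and any distortion apply to the point x, -y, -z); pixel columns grow to the right and rows downward; lengths in m; the calibration is good to about 2 mm. A picture is of the moment at which its call begins: read the wrist's pose just before it. calibration takes no time and is no camera call.
A pose or a line that the arm cannot do raises MotionError and nothing moves.
- close_job(): hands the job in, once; it reports no verdict.
Readings, each from a call of its own:
- get_clock(): time.
- get_joints(): joint angles.
- get_qvel(): joint speeds.
- get_joint_torque(): joint torques, N m.
- get_eef_pos(): TCP position.
- get_eef_rot(): TCP orientation.
- get_ft_force(): force on the tool from outside, world axes, zero at the start.
- get_moment(): the same for the moment, N m.
- get_grip_width(): opening from 0.0 (shut) to 1.0 (fully open).
Only numpy, scipy, OpenCV 4.12 (cv2) and the standard library are available. Lean on these libraries where they do the work, as an engineer would, in place of code of your own. Each camera call takes 0.05 s, during which the arm holds its last target. There are 200 camera calls.

## Working session

There is one attempt and no reset: what is moved stays moved. The work goes in short steps, each a Python script; the robot and the scene stay as the last script left them, time stands still between calls to the robot, and variables do not carry over. Pictures are saved under pics/ and viewed, about 8 in all and at most 12, crops included, and the job is handed in when it is done.

```bash
mkdir -p pics; python3 - <<'E'
from cell import *
import cv2,numpy as np
for n in ("top","scene"):
    p,d=read_camera(n); c=calibration(n)
    cv2.imwrite(f"pics/{n}0.png",p[:,:,::-1]); np.savez(f"pics/{n}0.npz",p=p,d=d)
    print(n,c)
print(calibration("wrist"),get_clock(),get_eef_pos(),get_eef_rot(),get_ft_force(),get_grip_width())
E
```

```text
top {'mtx': array([[448.30928759,   0.        , 278.04638573],
       [  0.        , 448.30928759, 216.41395109],
       [  0.        ,   0.        ,   1.        ]]), 'pose': array([[ 0.02803465,  0.99221467, -0.12134295,  0.36668632],
       [-0.99931067,  0.03077439,  0.02076328,  0.08227574],
       [ 0.02433588,  0.12067721,  0.99239346,  1.46040111],
       [ 0.        ,  0.        ,  0.        ,  1.        ]])}
scene {'mtx': array([[384.02800519,   0.        , 278.99054769],
       [  0.        , 384.02800519, 207.82003876],
       [  0.        ,   0.        ,   1.        ]]), 'pose': array([[ 0.89527796, -0.35655841,  0.26710199,  0.81943054],
       [ 0.44548195,  0.72296902, -0.52807351, -0.47024043],
       [-0.00481742,  0.59176169,  0.80609857,  0.86130481],
       [ 0.        ,  0.        ,  0.        ,  1.        ]])}
{'mtx': array([[361.21228394,   0.        , 278.0621021 ],
       [  0.        , 361.21228394, 207.68731472],
       [  0.        ,   0.        ,   1.        ]]), 'hand_eye': array([[ 9.99998815e-01,  1.41629347e-03,  6.03747492e-04,
         1.02851618e-04],
       [ 1.05235301e-04,  3.28348926e-01, -9.44556495e-01,
        -1.42256335e-01],
       [-1.53600904e-03,  9.44555439e-01,  3.28348388e-01,
         8.54265303e-02],
       [ 0.00000000e+00,  0.00000000e+00,  0.00000000e+00,
         1.00000000e+00]])} 0.1 [0.22903523 0.49979347 0.23074227] [-1.38284349 -0.88627585  0.88801793] [ 0.3945426  -0.00613555  0.15234002] 0.9973775302440654
```

View pics/top0.png

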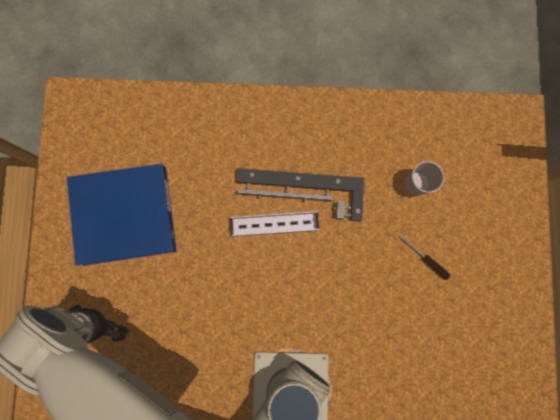

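View pics/scene0.png

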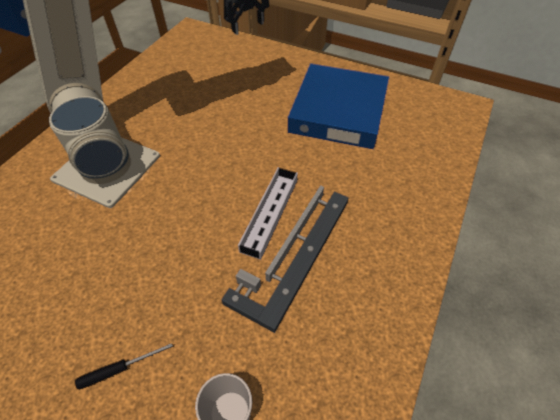

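The top view shows the channel at about (230..319, 213..236), the strip from (238,192) to (332,198), and the stop block at (341,210). The tub at (427,178) and the screwdriver at (425,258) are both off to the right. Next I'll get coordinates from depth.

```bash
cat > h.py <<'E'
from cell import *
import numpy as np, cv2
from scipy.spatial.transform import Rotation as R
def cloud(d,K,T):
    v,u=np.mgrid[:d.shape[0],:d.shape[1]]
    P=np.stack([(u-K[0,2])/K[0,0]*d,-(v-K[1,2])/K[1,1]*d,-d],-1)
    return P@T[:3,:3].T+T[:3,3]
def wrist_pose():
    T=np.eye(4);T[:3,:3]=R.from_rotvec(get_eef_rot()).as_matrix();T[:3,3]=get_eef_pos()
    return T@calibration("wrist")["hand_eye"]
def down(a):
    "tool down, tool x axis at world angle a"
    x=np.array([np.cos(a),np.sin(a),0]);y=np.array([0,0,-1.])
    return R.from_matrix(np.stack([x,y,np.cross(x,y)],1)).as_rotvec()
E
python3 - <<'E'
from h import *
z=np.load("pics/top0.npz");c=calibration("top")
P=cloud(z["d"],c["mtx"],c["pose"])
def box(n,r0,r1,c0,c1,lo,hi):
    Q=P[r0:r1,c0:c1].reshape(-1,3);q=Q[(Q[:,2]>lo)&(Q[:,2]<hi)]
    print(n,len(q),cv2.minAreaRect((q[:,:2]*1000).astype(np.float32)),np.median(q[:,2]))
box("floor",240,270,200,330,-.1,.1)
box("channel",207,240,225,325,.012,.05)
box("rail",165,190,230,370,.02,.05)
box("strip",186,203,232,337,.03,.06)
box("stop",200,222,330,350,.03,.06)
box("binder",160,265,60,180,.05,.08)
box("tub",155,200,405,450,.08,.13)
T=R.from_rotvec(get_eef_rot()).as_matrix();print(T)
for a in (0,np.pi/2,-np.pi/2,np.pi): print(a,ik([.42,.05,.3],down(a)))
E
```

```text
floor 3891 ((419.874755859375, 91.61334991455078), (94.53427124023438, 420.7658996582031), 1.6145511865615845) 0.0005033025891298948
channel 374 ((519.1043090820312, 61.528594970703125), (60.91650390625, 280.25665283203125), 5.488799095153809) 0.03323149005250359
rail 1785 ((652.4488525390625, -16.578384399414062), (416.8548583984375, 73.23563385009766), 87.59346771240234) 0.030113470203095627
strip 462 ((616.8255615234375, 24.701629638671875), (49.44777297973633, 317.545166015625), 2.0387322902679443) 0.04201089643668621
stop 132 ((569.2051391601562, -146.64022827148438), (54.63362503051758, 25.11708641052246), 1.752160906791687) 0.042780194716581565
binder 8722 ((532.349609375, 548.165771484375), (281.1247253417969, 304.48858642578125), 10.014863967895508) 0.06404062804300925
tub 353 ((670.482177734375, -406.289794921875), (98.4253921508789, 98.53678131103516), 44.376739501953125) 0.10210023565635451
[[ 4.16642664e-01 -6.52912905e-04 -9.09070110e-01]
 [ 9.09069639e-01 -9.46221105e-04  4.16643128e-01]
 [-1.13221300e-03 -9.99999339e-01  1.99307217e-04]]
0 [-8.04720785e-02  2.65445734e-02 -8.59370028e-02  1.45831475e+00
  4.44089210e-16  1.49032425e+00]
1.5707963267948966 [-0.08047208  0.02654457 -0.085937    1.45831475  0.         -0.08047208]
-1.5707963267948966 [-0.08047208  0.02654457 -0.085937    1.45831475  0.          3.06112058]
3.141592653589793 [-0.08047208  0.02654457 -0.085937    1.45831475  0.         -1.65126841]
```

The channel is at about (519, 62) mm, yawed +5.5°. The rail is yawed about -2.4°. I'll move to a wrist view to refine these.

```bash
python3 - <<'E'
from h import *
clamp(30)
move_pose([.47,.05,.25],down(np.pi/2))
T=wrist_pose();p,d=read_camera("wrist");K=calibration("wrist")["mtx"]
np.savez("pics/w1.npz",p=p,d=d,T=T);cv2.imwrite("pics/w1.png",p[:,:,::-1])
P=cloud(d,K,T)
print(get_clock(),get_eef_pos(),get_ft_force(),get_grip_width())
# height map, 1 mm cells, x down->up, y left: col=(.30-y), row=(.72-x)
H=np.zeros((320,520),np.float32);q=P.reshape(-1,3);q=q[np.isfinite(q).all(1)&(d.ravel()>0)]
r=np.round((.72-q[:,0])*1000).astype(int);cc=np.round((.30-q[:,1])*1000).astype(int)
m=(r>=0)&(r<320)&(cc>=0)&(cc<520);np.maximum.at(H,(r[m],cc[m]),q[m,2])
cv2.imwrite("pics/h1.png",cv2.applyColorMap(np.clip(H*5000,0,255).astype(np.uint8),cv2.COLORMAP_JET))
E
```

```text
2.7667 [0.46995445 0.0506637  0.24998415] [-0.30741552  0.64756621  0.84209244] 0.0021698111979144424
```

View pics/w1.png

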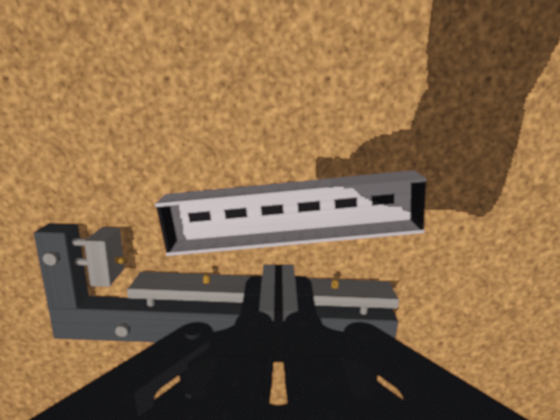

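View pics/h1.png

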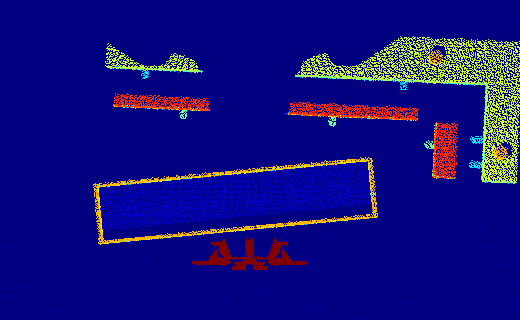

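The wrist picture shows the channel at (160..425, 175..253), the strip at (130..398, 273..305) with its two brass pins at (206,280) and (335,285), and the stop block at (105,257) with its pin at (122,261). Next I'll fit exact poses.

```bash
cat >> h.py <<'E'
def fit(q,lo,hi,x0,x1,y0,y1):
    s=q[(q[:,2]>lo)&(q[:,2]<hi)&(q[:,0]>x0)&(q[:,0]<x1)&(q[:,1]>y0)&(q[:,1]<y1)]
    return cv2.minAreaRect((s[:,:2]*1000).astype(np.float32)),s
E
python3 - <<'E'
from h import *
z=np.load("pics/w1.npz");q=cloud(z["d"],calibration("wrist")["mtx"],z["T"]).reshape(-1,3)
fl=q[(abs(q[:,2])<.01)];print("floor",np.median(fl[:,2]))
r,_=fit(q,.03,.04,.46,.57,-.1,.22);print("channel",r,cv2.boxPoints(r))
r,s=fit(q,.038,.048,.59,.63,-.13,.2);print("strip",r,cv2.boxPoints(r))
r,s=fit(q,.038,.048,.53,.61,-.17,-.13);print("stop",r,cv2.boxPoints(r))
# rail body front edge, long leg inner side: line fit of min x per y column
s=q[(q[:,2]>.026)&(q[:,2]<.034)&(q[:,0]>.62)&(q[:,1]>-.17)&(q[:,1]<.2)]
pts=[];b=np.round(s[:,1]/.004)
for k in np.unique(b):
    t=s[b==k]
    pts.append((t[:,1].mean(),np.percentile(t[:,0],1)))
pts=np.array(pts);c=np.polyfit(*pts.T,1);res=pts[:,1]-np.polyval(c,pts[:,0]);g=abs(res)<.003
c=np.polyfit(*pts[g].T,1);print("rail slope deg",np.degrees(np.arctan(c[0])),c,g.sum(),len(g))
E
```

```text
floor -0.0003289227706717579
channel ((520.242431640625, 64.99636840820312), (61.50336456298828, 280.5015869140625), 5.540182113647461) [[476.09406 201.62312]
 [503.17474 -77.56816]
 [564.3908  -71.63039]
 [537.3101  207.5609 ]]
strip ((613.3881225585938, 34.623313903808594), (304.40496826171875, 13.791435241699219), 87.36541748046875) [[ 599.50354 -117.10133]
 [ 613.2804  -117.73526]
 [ 627.2727   186.34796]
 [ 613.49585  186.98189]]
stop ((569.8203125, -144.7455291748047), (23.019908905029297, 56.00749206542969), 87.71759033203125) [[ 541.38043 -155.1311 ]
 [ 597.34344 -157.3616 ]
 [ 598.2602  -134.35995]
 [ 542.2972  -132.12946]]
rail slope deg 2.569001332532942 [0.0448676  0.64416931] 69 69
```

```bash
cat >> h.py <<'E'
YAW=np.radians(-2.6)
xr=np.array([np.cos(YAW),np.sin(YAW)]);yr=np.array([-np.sin(YAW),np.cos(YAW)])
S0=np.array([.5995,-.1171])           # strip face right end: X=0 (strip face), Y=-115 mm
ORI=down(np.pi/2+YAW)
def W(X,Y,z): return [*(S0+xr*X/1e3+yr*(Y+115)/1e3),z/1e3]
def rail(p): d=np.array(p[:2])-S0; return np.round([d@xr*1e3,d@yr*1e3-115],1)
def fr(): f=np.array(get_ft_force()); return np.round([f[:2]@xr,f[:2]@yr,f[2]],1)
def st(n): print(n,"t",round(get_clock(),2),"XY",rail(get_eef_pos()),"F",fr(),flush=True)
def chan(q,x0=-150,x1=-2,y0=-150,y1=260):
    "channel rect in rail frame: centre X,Y (mm), yaw (deg), size"
    d=q[:,:2]-S0;X=d@xr*1e3;Y=d@yr*1e3-115;m=(q[:,2]>.031)&(q[:,2]<.0385)&(X>x0)&(X<x1)&(Y>y0)&(Y<y1)
    (c,s,a)=cv2.minAreaRect(np.stack([X[m],Y[m]],1).astype(np.float32))
    return np.round(c,1),np.round(s,1),round(a,2)
def look(n):
    T=wrist_pose();p,d=read_camera("wrist");cv2.imwrite(f"pics/{n}.png",p[:,:,::-1])
    q=cloud(d,calibration("wrist")["mtx"],T).reshape(-1,3);np.savez(f"pics/{n}.npz",q=q.astype(np.float32));return q
E
python3 - <<'E'
from h import *
move_pose(W(-165,138,70),ORI); line_to(W(-165,138,12),v=.15); st("down")
b=line_to(W(-141,138,12),v=.06,threshold=2); st(("touch",b))
b=line_to(W(-117,138,12),v=.04,threshold=14); st(("push",b))
line_to(W(-140,138,12),v=.1); st("back"); line_to(W(-165,60,120),v=.25)
q=look("w2");print(chan(q,y0=-80)); st("look")
E
```

```text
down t 4.13 XY [-164.   137.7] F [1.1 0.8 0.3]
('touch', False) t 4.68 XY [-140.9  138. ] F [ 0.4 -0.  -0. ]
('push', False) t 5.43 XY [-116.9  137.9] F [ 0.4  0.  -0.1]
back t 5.82 XY [-140.   138.1] F [0.2 1.  0.1]
(array([-74.5,  59.5]), array([ 61.7, 279.7]), 1.05)
look t 6.56 XY [-165.2   60.4] F [-0.3 -0.6 -0.6]
```

```bash
python3 - <<'E'
from h import *
p,d=read_camera("top");c=calibration("top");q=cloud(d,c["mtx"],c["pose"]).reshape(-1,3)
cv2.imwrite("pics/top2.png",p[:,:,::-1]);print(chan(q,-150,-12))
E
```

```text
(array([-71.1,  22.2]), array([ 78.5, 346.6]), 5.92)
```

View pics/w2.png

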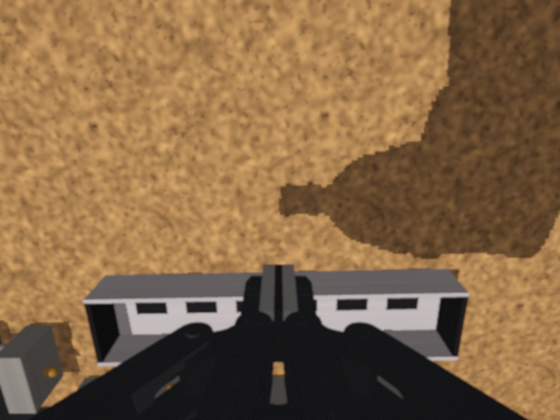

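The channel is now at centre X -74.5, Y 59.5 and 1° off parallel. I'll push at the centre until it is close, then at the left and right ends with force stops.

```bash
python3 - <<'E'
from h import *
line_to(W(-130,66,60),v=.25); line_to(W(-130,66,12),v=.15)
b=line_to(W(-84,66,12),v=.05,threshold=12); st(("centre",b))
def side(Y,thr,goal,v=.02):
    line_to(W(-95,rail(get_eef_pos())[1],12),v=.1)
    line_to(W(-95,Y,12),v=.15); 
    b=line_to(W(goal,Y,12),v=v,threshold=thr); st((Y,b)); return b
side(132,8,-66); side(-12,8,-66)
side(132,8,-66); side(-12,8,-66)
line_to(W(-95,-12,12),v=.1); line_to(W(-150,60,120),v=.3)
q=look("w3");print(chan(q,y0=-80,x1=-8)); st("look")
E
```

```text
('centre', False) t 8.57 XY [-83.9  66. ] F [-0.7 -0.3  0.3]
(132, True) t 10.48 XY [-72.7 131.9] F [ 0.2 -0.1 -0.6]
(-12, True) t 13.17 XY [-69.3 -11.9] F [-0.4 -0.1  0.7]
(132, True) t 15.88 XY [-69.4 132. ] F [-0.5  0.3 -0.5]
(-12, True) t 18.63 XY [-69.2 -11.9] F [-0.3  0.1  0.4]
(array([-39.4,  59.4]), array([ 42.8, 279.2]), 0.55)
look t 19.71 XY [-149.7   59.8] F [ 0.  -0.5 -0.5]
```

View pics/w3.png

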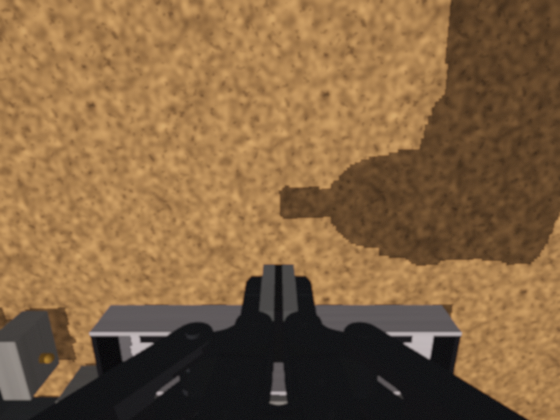

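Left and right presses now stop repeatably at -69.3 ± 0.1, so the channel is flush. Next I'll slide it in stages. I'll push on the left end with a slight drift towards the strip, and re-press the side in between.

```bash
cat >> h.py <<'E'
def endpush(Ys,Yg,thr,v=.025,X0=-52,X1=-48):
    line_to(W(X0,Ys+8,80),v=.25); line_to(W(X0,Ys+8,14),v=.15)
    b=line_to(W(X1,Yg,14),v=v,threshold=thr); st(("end",b)); e=rail(get_eef_pos())
    line_to(W(e[0]-1,e[1]+8,14),v=.1); line_to(W(e[0]-1,e[1]+8,70),v=.25); return e[1]
def side(Y,thr=8,goal=-66,v=.02,X0=-76):
    line_to(W(X0,Y,12),v=.15)
    b=line_to(W(goal,Y,12),v=v,threshold=thr); st(("side",Y,b))
    line_to(W(X0,Y,12),v=.1)
E
python3 - <<'E'
from h import *
line_to(W(-100,225,90),v=.35)
e=endpush(215,186,10)
line_to(W(-85,120,70),v=.3)
side(105); side(-30)
line_to(W(-150,40,120),v=.3)
q=look("w4");print(chan(q,y0=-110,x1=-8)); st("look")
E
```

```text
('end', False) t 22.94 XY [-47.8 185.9] F [-0.6  0.5  0. ]
('side', 105, True) t 24.95 XY [-69.5 105.3] F [ 0.  -0.2 -0.4]
('side', -30, True) t 26.67 XY [-69.3 -29.4] F [-0.2  0.1  0.4]
(array([-42. ,  32.1]), array([ 44.7, 282.2]), 2.08)
look t 27.61 XY [-149.6   39.5] F [-0.4 -0.8 -0.2]
```

```bash
python3 - <<'E'
from h import *
line_to(W(-100,200,90),v=.35)
e=endpush(187,150,10)
line_to(W(-85,100,70),v=.3)
side(85); side(-55)
side(85); 
line_to(W(-85,190,70),v=.3)
e=endpush(e,150,8,v=.015,X0=-40,X1=-40)
line_to(W(-130,60,200),v=.3)
q=look("w5");print(e,chan(q,y0=-132,x1=-8)); st("look")
d=q[:,:2]-S0;X=d@xr*1e3;Y=d@yr*1e3-115;z=q[:,2]*1e3
H=np.zeros((260,400),np.float32);r=np.round(-(X-20)*2).astype(int);c=np.round(220-Y).astype(int)
m=(r>=0)&(r<260)&(c>=0)&(c<400)&(z>3);np.maximum.at(H,(r[m],c[m]),z[m])
im=cv2.applyColorMap(np.clip(H*5,0,255).astype(np.uint8),cv2.COLORMAP_JET)
cv2.imwrite("pics/h5.png",cv2.resize(im,(800,520),interpolation=0))
E
```

```text
('end', True) t 30.48 XY [-49.1 159.8] F [0.8 2.7 3. ]
('side', 85, True) t 32.47 XY [-69.5  85.3] F [-0.   0.6 -0.3]
('side', -55, True) t 34.22 XY [-69.4 -54.4] F [-0.2  0.7 -0.7]
('side', 85, True) t 35.96 XY [-69.7  84.5] F [ 0.2 -0.1 -0.1]
('end', True) t 38.39 XY [-40.  159.9] F [0.6 2.3 1.5]
159.9 (array([-33.9,   7.4]), array([ 51.6, 278.7]), 0.01)
look t 39.85 XY [-130.    60.5] F [ 0.6 -0.2 -0.5]
```

View pics/w5.png

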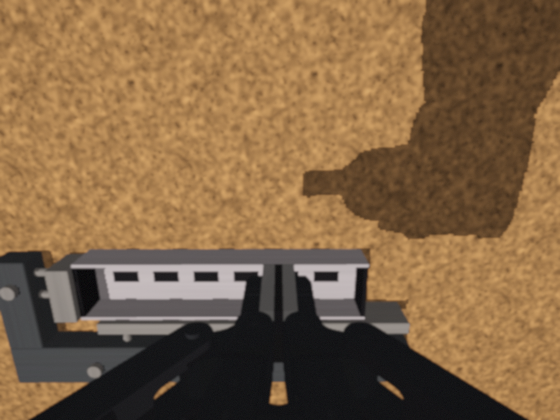

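View pics/h5.png

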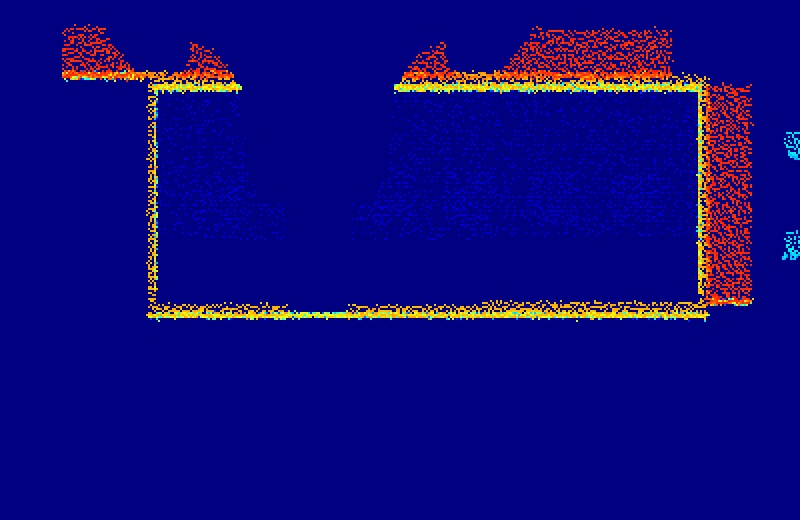

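The pictures show the channel touching the strip along its length (X≈0 edge) and against the stop block on the right, with no visible gap. I'll do one last gentle side press at both ends, then retreat and hand in.

```bash
python3 - <<'E'
from h import *
line_to(W(-85,85,70),v=.3)
side(85,10); side(-60,10)
line_to(W(-110,-60,60),v=.2); line_to(W(-130,60,200),v=.3)
pause(.5); q=look("w6");print(chan(q,y0=-132,x1=-8)); st("end")
close_job()
E
```

```text
('side', 85, True) t 41.41 XY [-69.7  85. ] F [-0.6 -0.5  0.6]
('side', -60, True) t 43.19 XY [-69.5 -59.4] F [-0.1 -0.1 -0.2]
(array([-33.9,   7.4]), array([ 51.6, 278.8]), 0.02)
end t 45.2 XY [-130.    59.8] F [-0.2  0.3  0.9]
the job is handed in; nothing more can be done
```

The channel is lying home against both the strip and the end stop, and I handed the job in at 45 s of the 72 s allowed. I couldn't read the feelers directly, so "fully in" is inferred from contact and pictures.

**What I did:**
- I pushed the left end until the channel was within about 1° of parallel.
- I pushed at the middle to bring it close to the strip.
- I pressed left and right in turn until it lay flush.
- I slid it along the strip in two stages, re-pressing both ends of the side after each stage, until it met the stop.

**Last checks:**
- **Strip:** the final side presses stopped at -69.7 mm (left) and -69.5 mm (right), so it is parallel to within about 0.2 mm. Left and right presses had stopped at -69.2 to -69.4 mm before the slide, so readings varied by up to 0.5 mm across all of them.
- **Stop:** two end pushes both stopped at 159.8–159.9 mm.
- **Pictures:** the last wrist-camera fit gave 0.02° off parallel. The height map made just before the final side presses showed no visible gap at the strip or the stop.
- **Force:** the pressing moves were set to stop at 8–10 N and the free pushes at 12–14 N. No peak force was recorded.
- **Bystanders:** I made no moves near the tub, screwdriver or binder at low height, but did not measure them again at the end.

**Failed or disagreed:**
- One mid-job top-camera fit of the channel came out wrong, because it included parts of the fixture; I ignored it.
- The later wrist-camera fits gave too narrow a width (43–52 mm instead of 60 mm), because the area I searched cut off the strip side. I relied on the force stops for side contact.

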